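Sort the stray check weight and moisture tin into their trays

ROBOT

A 7-joint arm with a two-finger parallel gripper is mounted at the origin on a cart in front of the work surface, level with it; the furniture and walls round the work are solid. World frame = base frame: x ahead of the robot, y to its left, z up, the work surface at z = 0. Lengths are in mm, angles in degrees, forces in N, time in s.
With the tool pointing down it reaches from about 425 to 1025 mm from the base axis. Payload 3.6 kg.
Tool frame: the origin (TCP) lies between the finger pads; the fingertips stand 14 mm ahead of it and the grasp point (between the pads) lies 5 mm behind it (robot.tip_extent is the z of the fingertips in the tool frame, in mm); z points along the fingers, y is the line along which they close (so a half turn about z gives the same grasp; the last joint's range is limited). The gripper opens to 85 mm and grips with 20 to 120 N. Pads are 22 mm wide; open, the fingers measure 114 mm over their backs; the gripper's body (76 mm by 85 mm) begins 54 mm behind the grasp point. The pads swing forward as they close: fully open they stand 13 mm farther back than shut.
Start: joints at [-78.065, 33.873, 2.773, 92.16, -1.908, 54.013, -1.931], TCP at [215.493, 692.237, 245.302] pointing down, gripper open.
Joint ranges: [-153.93, 153.93], [-27.13, 128.08], [-72.61, 78.16], [10.71, 143.7], [-87.88, 267.88], [4.46, 118.87], [-176.78, 176.78]. Speed limits (degrees/s): [147.25, 147.25, 180, 180, 180, 180, 180].

INTERFACE

Orientations are given as a 3x3 rotation matrix whose columns are the frame's x, y, z axes.
In Python, from rig import sense, optics, job_done, robot gives the robot as it stands.
- The arm moves only by the tool servo_tool, never from a script. Its argument "moves" is a list of rows, each a list of 3 entries, a list of its own where there are three numbers: the opening, from 0 (shut) to 1 (fully open), then the shift along the tool's x, y, z in mm, then the turn, a rotation vector about the tool's x, y, z in degrees. In form: [[gripper, [dx, dy, dz], [rx, ry, rz]], ...]. A call has exactly 10 rows; each row shifts and turns the commanded pose from where the row before left it, along the tool's axes as they then stand; what a row does not reach is not made up. A row lasts 1/8 s, in which the tool goes at most 62.5 mm and 10.7 degrees, less where a joint would pass 70% of its speed; a pose out of reach is approached as far as the arm can. A call with a gripper value outside its range is refused whole. The fingers move at their own pace and stop on an object; "squeeze" is the grip in N (left out, the last holds). Time passes only in rows, so rows that do not move let the fingers close, or fill a call up. It gives the time, the measured TCP pose, the force, the opening and the grip force at its end, in the units of the state.
- sense(): the state, without advancing time (a new reading comes with each control period).
- optics.get_image(name): name is "scene" or "top" or "wrist"; returns a dict with "image" (480x640x3 uint8, red, green, blue), "mtx" (3x3 intrinsics, pixels), "extrinsics" (4x4, takes a point from camera to world coordinates); the wrist camera has in their place "hand_eye" (4x4, takes a point from camera to tool coordinates, whose origin is the TCP and whose axes are the flange's). Camera axes: x right, y down, z forward; pixel columns grow to the right and rows downward; lengths in mm; the calibration is good to about 2 mm. A picture is of the moment at which its call begins: read the wrist's pose just before it. There is no depth.
- job_done(): hands the job in; it is judged then, once.
Trained networks look in a picture, given as the dict that the camera call returned (one of the last four; its "shot" number tells which), for a name from the list of things; names that differ only in an ending like _2 or _b are one class to them, and where a whole thing is asked for, a point or a joint stands for the part that bears it (a point fixed in the world has none). Each returns a list of dicts, best first, with "confidence" (0 to 1); they miss things now and then, are a little off and sometimes report something else, mostly with a low value. They report only what shows in the picture. A call takes as long as a camera call.
- optics.boxes_of(target, picture): "point" ([x, y, z] in mm, in world coordinates, good to about 4 mm: the middle of the surface that is visible of it).
- optics.landmark_of(target, picture): "point" ([x, y, z] in mm, in world coordinates, good to about 4 mm: a listed point, or the origin of a listed thing).
The state is a dict: "t": time; "joint_pos": joint angles; "joint_velocities": joint speeds; "joint_efforts": joint torques, N m; "tcp_pos": TCP position; "ee_rot": TCP orientation; "ft_force": force on the tool from outside, world axes, zero at the start; "wrist_torque": the same for the moment, N m; "width": opening from 0.0 (shut) to 1.0 (fully open); "gripper_force": force on a finger pad.
Only numpy, scipy, OpenCV 4.12 (cv2) and the standard library are available. Lean on these libraries where they do the work, as an engineer would, in place of code of your own. Each camera call takes 0.05 s, during which the arm holds its last target. There are 200 camera calls.

TASK

A brass check weight and an aluminium moisture tin have been left out in front of the two grey trays. Sort them by kind: stand the weight upright in the tray where the other brass weights are kept, and the tin, lid up, in the tray where the other tin is kept - each flat on the tray's floor.

Things in the scene. Friction and masses are not known exactly. Their poses are not given: they have to be found in the camera images.
- weight (a point): centre, half-way up, of the stray brass check weight: an upright cylinder 30 mm across and 42 mm high with a narrower knob at the top (for contact it is a plain 30 mm cylinder over its full height), about 0.2 kg, standing on the worktop; z is its upright axis
- tin (a point): centre, half-way up, of the stray moisture tin: a low round aluminium tin with a push lid that stays on, 54 mm across the lid (top 12 mm), 52 mm across the body, 30 mm high, about 0.045 kg, standing on the worktop lid up; z is its upright axis. A rubber stopper (33 mm across, 30 mm high) stands in the same row and is not part of the job
- weight_tray: one of two like grey open trays, fixed; 180 mm long (x), 130 wide (y), 28 high, walls and floor 3 thick. In its rear half, 45 to 55 mm behind its middle, stand two smaller brass weights (24 and 18 mm across, 34 and 26 mm high); the front half (-x) is empty; x = -0.04 m, y = 0 is a good spot. Origin: centre of the underside; x points away from the robot, z up.
- tin_tray: one of two like grey open trays, fixed; 180 mm long (x), 130 wide (y), 28 high, walls and floor 3 thick. In its rear half, 43 to 50 mm behind its middle, stands one larger moisture tin (62 mm across, 34 mm high); the front half (-x) is empty; x = -0.04 m, y = 0 is a good spot. Origin: centre of the underside; x points away from the robot, z up.

How it is judged (in metres and radians):
At the end, for the whole second after the job is handed in: The stray weight stands upright (within 10 degrees) on the floor of the tray with the brass weights, the stray tin stands lid up (within 10 degrees) on the floor of the tray with the other tin, each wholly between the tray's walls, and stays there (x of weight in the frame of weight_tray between -0.075 and 0.075 m and y of weight in the frame of weight_tray between -0.05 and 0.05 m and z of weight in the frame of weight_tray between 0.018 and 0.03 m and angle between each of weight, tin's own z axis and vertical below 0.17 rad and x of tin in the frame of tin_tray between -0.062 and 0.062 m and y of tin in the frame of tin_tray between -0.038 and 0.038 m and z of tin in the frame of tin_tray between 0.012 and 0.024 m); the robot touches nothing.
It also fails if it takes over 48 s, if anything falls off the work surface, if the arm or the gripper's body presses on something with over 40 N, if the wrist force passes 120 N, or if a joint passes its speed limit or range.

## Working session

There is one attempt and no reset: what is moved stays moved. The work goes in short steps, Python scripts to look and compute and a tool call to move; the robot and the scene stay as the last step left them, time stands still between calls to the robot, and variables do not carry over. Pictures are saved under pics/ and viewed, at most 10 in all, crops included, and the job is handed in when it is done.

Besides the shell and the picture viewer there is one more tool, called after "Call:" as name(argument=value, ...), one argument or row to a line, values as JSON. servo_tool: Moves the arm, as the interface text tells. Its arguments: {"type":"object","properties":{"moves":{"type":"array","items":{"type":"array"}},"squeeze":{"type":"number"}},"required":["moves"]}

```bash
mkdir -p pics
python3 - <<'E'
from rig import sense, optics, robot
import cv2,numpy as np
s=sense();print(s['t'],s['tcp_pos'],np.round(s['ee_rot'],3).tolist(),s['width'],robot.tip_extent)
for n in ("top","scene"):
    p=optics.get_image(n);cv2.imwrite(f'pics/{n}0.png',p['image'][:,:,::-1])
    print(n,p['mtx'].tolist(),np.round(p['extrinsics'],3).tolist())
    for t in ("weight","tin","weight_tray","tin_tray"):
        for f in ("boxes_of","landmark_of"):
            print(n,t,f,[(np.round(d['point']).tolist(),round(d['confidence'],2)) for d in getattr(optics,f)(t,p)][:4])
E
```

```text
0.0 [215.21946818 691.47444603 244.13020204] [[-0.955, 0.297, -0.001], [0.297, 0.955, -0.002], [-0.0, -0.002, -1.0]] 0.9994544697864002 14.0
top [[589.278194537481, 0.0, 307.60342435902305], [0.0, 589.278194537481, 253.83639341354055], [0.0, 0.0, 1.0]] [[0.018, -0.995, 0.102, 393.512], [-0.999, -0.014, 0.039, -321.143], [-0.037, -0.103, -0.994, 891.018], [0.0, 0.0, 0.0, 1.0]]
top weight boxes_of [([398.0, -271.0, 27.0], 0.89)]
top weight landmark_of [([398.0, -271.0, 21.0], 0.81)]
top tin boxes_of [([400.0, -192.0, 30.0], 0.68)]
top tin landmark_of [([400.0, -190.0, 16.0], 0.72)]
top weight_tray boxes_of [([604.0, -245.0, 8.0], 0.81)]
top weight_tray landmark_of [([603.0, -250.0, 4.0], 0.94)]
top tin_tray boxes_of [([572.0, -421.0, 0.0], 0.7)]
top tin_tray landmark_of [([580.0, -419.0, -2.0], 0.72)]
scene [[529.3267715264857, 0.0, 322.08492811918], [0.0, 529.3267715264857, 239.2183239554404], [0.0, 0.0, 1.0]] [[-0.888, -0.332, 0.319, 226.513], [-0.46, 0.612, -0.643, 233.474], [0.018, -0.717, -0.696, 629.236], [0.0, 0.0, 0.0, 1.0]]
scene weight boxes_of [([392.0, -264.0, 28.0], 0.81)]
scene weight landmark_of [([398.0, -272.0, 22.0], 0.86)]
scene tin boxes_of [([392.0, -185.0, 30.0], 0.97)]
scene tin landmark_of [([398.0, -192.0, 14.0], 0.97)]
scene weight_tray boxes_of [([577.0, -278.0, 5.0], 0.69)]
scene weight_tray landmark_of [([601.0, -241.0, -1.0], 0.85)]
scene tin_tray boxes_of [([563.0, -414.0, 5.0], 0.84)]
scene tin_tray landmark_of [([577.0, -415.0, -1.0], 0.97)]
```

View pics/top0.png

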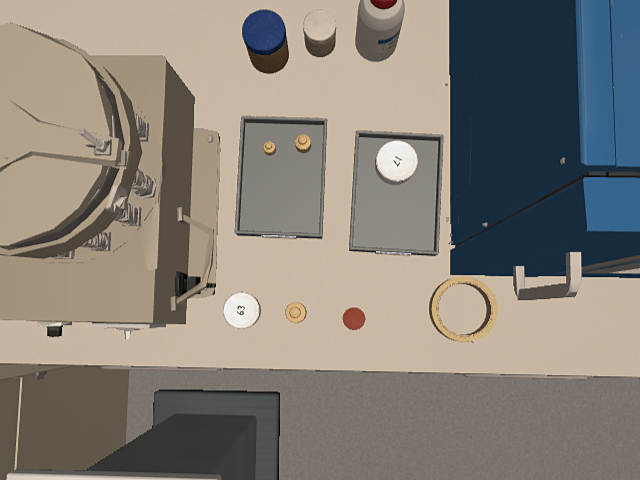

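View pics/scene0.png

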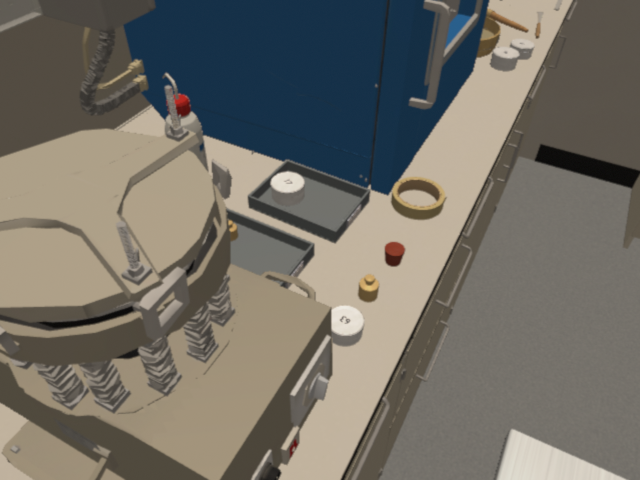

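```bash
cat > h.py <<'E'
import numpy as np,cv2
from rig import sense, optics
def ray(p,uv):
    K=p['mtx'];E=p['extrinsics'];d=E[:3,:3]@np.linalg.solve(K,[uv[0],uv[1],1]);return E[:3,3],d/np.linalg.norm(d)
def tri(a,ua,b,ub):
    o,d=ray(a,ua);q,e=ray(b,ub)
    s=np.linalg.lstsq(np.stack([d,-e],1),q-o,rcond=None)[0]
    x,y=o+s[0]*d,q+s[1]*e;return (x+y)/2,np.linalg.norm(x-y)
def onz(p,uv,z):
    o,d=ray(p,uv);return o+d*(z-o[2])/d[2]
E
python3 - <<'E'
from h import *
from rig import robot
print([k for k in dir(robot) if k[0]!='_'])
a=optics.get_image('top');b=optics.get_image('scene')
for n,u,v in [('tin',(241,310),(347,318)),('weight',(296,312),(369,280)),('boxcorner',(153,320),(330,318)),('knob',(82,133),(170,80)),('bracket',(118,157),(185,130))]:
    r=tri(a,u,b,v);print(n,r[0].round(),r[1].round(1))
print('lid edge at z=300,400',onz(a,(130,190),300).round(),onz(a,(130,190),400).round())
print('tray L corners',[onz(a,u,28).round().tolist() for u in [(241,117),(327,121),(323,238),(236,234)]])
print('tray R corners',[onz(a,u,28).round().tolist() for u in [(358,132),(442,136),(438,254),(349,249)]])
print('box bottom',onz(a,(184,322),0).round(),onz(a,(217,290),0).round(),'cab',onz(a,(450,275),0))
E
```

```text
['PlanningError', 'tip_extent']
tin [ 397. -192.   33.] 2.3
weight [ 397. -272.   34.] 0.6
boxcorner [381. -99. 151.] 3.7
knob [ 549. -101.  395.] 2.5
bracket [ 547. -110.  337.] 9.5
lid edge at z=300,400 [ 518. -113.  300.] [ 497. -148.  400.]
tray L corners [[689.0, -182.0, 28.0], [684.0, -313.0, 28.0], [506.0, -310.0, 28.0], [510.0, -180.0, 28.0]]
tray R corners [[667.0, -360.0, 28.0], [662.0, -485.0, 28.0], [484.0, -478.0, 28.0], [490.0, -348.0, 28.0]]
box bottom [ 379. -101.    0.] [ 428. -149.    0.] cab [ 455.9823818  -500.67597623    0.        ]
```

Call:
servo_tool(
  moves=[
    [1,[0,0,-60],[0,0,0]],
    [1,[0,0,-60],[0,0,0]],
    [1,[0,0,-60],[0,0,0]],
    [1,[0,0,-60],[0,0,0]],
    [1,[0,0,-40],[0,0,0]],
    [1,[0,0,0],[0,0,0]],
    [1,[0,0,0],[0,0,0]],
    [1,[0,0,0],[0,0,0]],
    [1,[0,0,0],[0,0,0]],
    [1,[0,0,0],[0,0,0]],
  ],
)

```text
t: 2.25
tcp_pos: [215.4, 692.1, 524.5]
ee_rot: [[-0.955, 0.297, -0.0], [0.297, 0.955, -0.001], [-0.0, -0.001, -1.0]]
ft_force: [0.3, 0.4, 0.6]
width: 1.003
gripper_force: 0.0
```

```bash
cat > plan.py <<'E'
"""rows from the current pose: plan.py grip n  r az z yaw_az  (polar)  -> n rows, tool kept pointing down"""
from h import *
import sys
from scipy.spatial.transform import Rotation as R
def rows(wps):
    s=sense();p=np.array(s['tcp_pos']);M=np.array(s['ee_rot']);out=[]
    for g,n,xyz,yaw,polar in wps:
        a0=np.degrees(np.arctan2(M[1,1],M[0,1]));da=(yaw-a0+180)%360-180
        p0=p.copy();q=np.array(xyz,float)
        r0,r1=np.hypot(*p0[:2]),np.hypot(*q[:2]);t0,t1=np.arctan2(p0[1],p0[0]),np.arctan2(q[1],q[0])
        for i in range(1,n+1):
            f=i/n;w=p0+f*(q-p0)
            if polar:
                r=r0+f*(r1-r0);t=t0+f*(t1-t0);w[:2]=r*np.cos(t),r*np.sin(t)
            c,sn=np.cos(np.radians(a0+f*da)),np.sin(np.radians(a0+f*da))
            N=np.array([[sn,c,0],[-c,sn,0],[0,0,-1.]])
            d=(M.T@(w-p)).round();rv=R.from_matrix(M.T@N).as_rotvec(degrees=True).round(1)
            out.append([g,d.astype(int).tolist(),rv.tolist()])
            if np.linalg.norm(d)>62.5 or np.linalg.norm(rv)>10.7: print('LIMIT',np.linalg.norm(d),rv)
            p=p+M@d;M=M@R.from_rotvec(rv,degrees=True).as_matrix()
    print(out); print('end',p.round(1))
E
python3 - <<'E'
from plan import *
pol=lambda r,a,z:(r*np.cos(np.radians(a)),r*np.sin(np.radians(a)),z)
rows([(1,6,pol(590,47.5,524),47.5,1),(1,8,pol(490,3,524),3,1),(1,6,pol(460,-30,480),-30,1)])
E
```

```text
Traceback (most recent call last):
  File "plan.py", line 17, in rows
    d=(M.T@(w-p)).round();rv=R.from_matrix(M.T@N).as_rotvec(degrees=True).round(1)
                             ~~~~~~~~~~~~~^^^^^^^
  File "scipy/spatial/transform/_rotation.pyx", line 1143, in scipy.spatial.transform._rotation.Rotation.from_matrix
ValueError: Non-positive determinant (left-handed or null coordinate frame) in rotation matrix 0: [[-9.97312406e-01 -7.32663044e-02  1.12633938e-04]
 [-7.32660773e-02  9.97311457e-01  1.39307223e-03]
 [ 2.14396371e-04 -1.38107597e-03  9.99999023e-01]].
```

```bash
sed -i 's/\[\[sn,c,0\],\[-c,sn,0\]/[[-sn,c,0],[c,sn,0]/' plan.py
python3 - <<'E'
from plan import *
pol=lambda r,a,z:(r*np.cos(np.radians(a)),r*np.sin(np.radians(a)),z)
rows([(1,8,pol(590,42,524),42,1),(1,8,pol(490,0,524),0,1),(1,4,pol(460,-26,510),-26,1)])
E
```

```text
[[1, [-47, -18, 0], [-0.1, 0.0, 3.8]], [1, [-47, -19, 0], [0.0, 0.0, 3.9]], [1, [-45, -18, 0], [0.0, 0.0, 3.8]], [1, [-44, -19, 0], [0.0, 0.0, 3.9]], [1, [-43, -18, 0], [0.0, 0.0, 3.8]], [1, [-41, -18, 0], [0.0, 0.0, 3.8]], [1, [-41, -18, 0], [0.0, 0.0, 3.9]], [1, [-40, -19, 0], [0.0, -0.0, 3.8]], [1, [-53, -15, 0], [0.0, -0.0, 5.3]], [1, [-51, -15, 0], [0.0, -0.0, 5.2]], [1, [-51, -14, 0], [0.0, -0.0, 5.3]], [1, [-49, -15, 0], [0.0, -0.0, 5.2]], [1, [-48, -15, 0], [0.0, -0.0, 5.3]], [1, [-47, -14, 0], [0.0, -0.0, 5.2]], [1, [-46, -15, 0], [0.0, -0.0, 5.3]], [1, [-45, -14, 0], [0.0, -0.0, 5.2]], [1, [-55, -11, 4], [0.0, -0.0, 6.5]], [1, [-54, -10, 3], [0.0, -0.0, 6.5]], [1, [-53, -11, 4], [0.0, -0.0, 6.5]], [1, [-52, -11, 3], [0.0, -0.0, 6.5]]]
end [ 412.9 -201.8  510.3]
```

Call:
servo_tool(
  moves=[
    [1,[-47,-18,0],[0,0,3.8]],
    [1,[-47,-19,0],[0,0,3.9]],
    [1,[-45,-18,0],[0,0,3.8]],
    [1,[-44,-19,0],[0,0,3.9]],
    [1,[-43,-18,0],[0,0,3.8]],
    [1,[-41,-18,0],[0,0,3.8]],
    [1,[-41,-18,0],[0,0,3.9]],
    [1,[-40,-19,0],[0,0,3.8]],
    [1,[-53,-15,0],[0,0,5.3]],
    [1,[-51,-15,0],[0,0,5.2]],
  ],
)

```text
t: 3.5
tcp_pos: [481.9, 292.7, 525.4]
ee_rot: [[-0.519, 0.855, 0.0], [0.855, 0.519, 0.0], [-0.0, 0.0, -1.0]]
ft_force: [0.6, -0.2, -0.2]
width: 0.999
gripper_force: 0.0
```

Call:
servo_tool(
  moves=[
    [1,[-51,-14,0],[0,0,5.3]],
    [1,[-49,-15,0],[0,0,5.2]],
    [1,[-48,-15,0],[0,0,5.3]],
    [1,[-47,-14,0],[0,0,5.2]],
    [1,[-46,-15,0],[0,0,5.3]],
    [1,[-45,-14,0],[0,0,5.2]],
    [1,[-55,-11,4],[0,0,6.5]],
    [1,[-54,-10,3],[0,0,6.5]],
    [1,[-53,-11,4],[0,0,6.5]],
    [1,[-52,-11,3],[0,0,6.5]],
  ],
)

```text
t: 4.75
tcp_pos: [411.5, -203.8, 511.2]
ee_rot: [[0.443, 0.897, 0.001], [0.897, -0.443, 0.0], [0.0, 0.0, -1.0]]
ft_force: [0.6, -0.2, -0.3]
width: 0.999
gripper_force: 0.0
```

Run:
```python
from plan import *
rows([(1,7,(398,-191.5,170),-26,0),(1,3,(398,-191.5,170),-26,0)])
```

```text
[[1, [1, -3, 49], [0.0, -0.0, -0.0]], [1, [0, -2, 48], [0.0, -0.0, -0.1]], [1, [1, -3, 49], [0.0, -0.0, -0.0]], [1, [1, -2, 49], [0.0, -0.0, -0.1]], [1, [0, -3, 49], [0.0, -0.0, -0.0]], [1, [1, -2, 48], [0.0, -0.0, -0.0]], [1, [1, -3, 49], [0.0, -0.0, -0.1]], [1, [0, 0, 0], [0.0, -0.0, 0.0]], [1, [0, 0, 0], [0.0, -0.0, 0.0]], [1, [0, 0, 0], [0.0, -0.0, 0.0]]]
end [ 397.8 -191.3  170.2]
```

Call:
servo_tool(
  moves=[
    [1,[1,-3,49],[0,0,0]],
    [1,[0,-2,48],[0,0,0]],
    [1,[1,-3,49],[0,0,0]],
    [1,[1,-2,49],[0,0,0]],
    [1,[0,-3,49],[0,0,0]],
    [1,[1,-2,48],[0,0,0]],
    [1,[1,-3,49],[0,0,0]],
    [1,[0,0,0],[0,0,0]],
    [1,[0,0,0],[0,0,0]],
    [1,[0,0,0],[0,0,0]],
  ],
)

```text
t: 6.0
tcp_pos: [400.5, -190.0, 172.2]
ee_rot: [[0.438, 0.899, 0.004], [0.899, -0.438, -0.001], [0.001, 0.004, -1.0]]
ft_force: [0.3, 0.1, -0.1]
width: 1.0
gripper_force: 0.0
```

```bash
cat > wl.py <<'E'
from h import *
import sys
def wrist(name,targets=()):
    s=sense();p=optics.get_image('wrist');T=np.eye(4);T[:3,:3]=s['ee_rot'];T[:3,3]=s['tcp_pos'];p2=dict(p);p2['extrinsics']=T@p['hand_eye']
    cv2.imwrite(f'pics/{name}.png',p['image'][:,:,::-1])
    for t in targets: print(t,[(np.round(d['point'],1).tolist(),round(d['confidence'],2)) for d in optics.landmark_of(t,p)][:3])
    return p2
E
python3 - <<'E'
from wl import *
p=wrist('w1',('tin','weight'))
s=sense();print(s['tcp_pos'],s['t'])
E
```

```text
tin [([397.9, -189.3, 15.2], 0.94)]
weight [([396.2, -270.9, 21.3], 0.81)]
[ 399.96787027 -189.46324672  171.60539024] 6.15
```

View pics/w1.png

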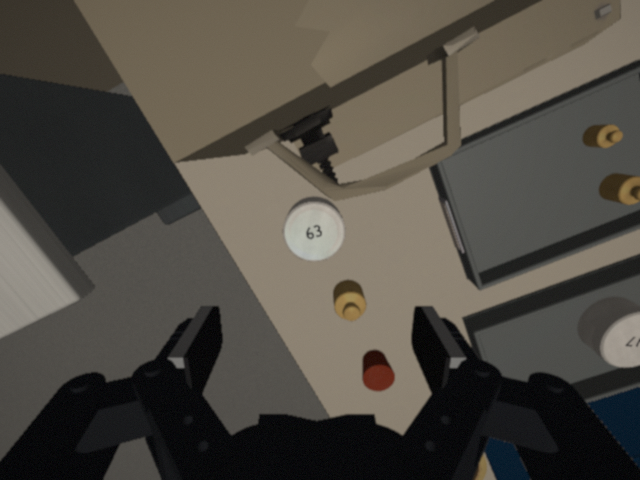

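Run:
```python
from wl import *
p=wrist('w2');a=optics.get_image('top')
print(p['hand_eye'].round(2))
cv2.imwrite('pics/topc.png',cv2.resize(a['image'][170:350,120:360,::-1],None,fx=3,fy=3,interpolation=cv2.INTER_CUBIC))
print('p',p['extrinsics'][:3,3].round())
```

```text
[[   0.     -0.95   -0.32   82.31]
 [   1.      0.      0.     -1.03]
 [  -0.     -0.32    0.95 -128.83]
 [   0.      0.      0.      1.  ]]
p [ 435. -115.  301.]
```

View pics/topc.png

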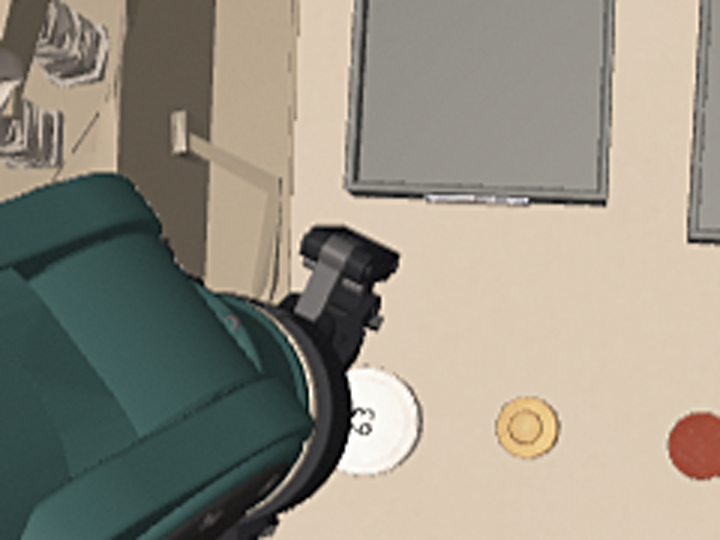

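Run:
```python
from plan import *
p=optics.get_image('wrist');s=sense();T=np.eye(4);T[:3,:3]=s['ee_rot'];T[:3,3]=s['tcp_pos'];p=dict(p);p['extrinsics']=T@p['hand_eye'];a=optics.get_image('top')
for u,v in [((212.7,230),(452,148)),((211,285),(342,190)),((178,302),(263,145)),((181,213),(458,40)),((154,320),(180,160)),((241,310),(314,230)),((296,312),(350,306))]:
    r=tri(a,u,p,v);print(u,r[0].round(),r[1].round(1))
print(s['joint_pos'],s['t'])
rows([(0.85,15,(402,-215,172),125,0),(.85,4,(398,-190.5,70),125,0),(.85,1,(398,-190.5,70),125,0)])
```

```text
(212.7, 230) [ 504. -160.   95.] 5.1
(211, 285) [ 432. -157.   84.] 1.1
(178, 302) [ 404. -112.   94.] 6.8
(181, 213) [ 534. -108.   69.] 0.7
(154, 320) [ 383. -104.  168.] 2.2
(241, 310) [ 397. -190.   25.] 2.3
(296, 312) [ 395. -271.   25.] 3.2
[ -7.41116039  24.68253109  35.33000076 132.3776862  -28.78163907
  30.16651976  24.78717036] 6.3
[[0.85, [-1, 1, 0], [0.0, -0.0, -10.1]], [0.85, [-2, 0, 0], [0.0, -0.0, -10.0]], [0.85, [-2, 1, 0], [0.1, 0.0, -10.1]], [0.85, [-2, 0, 0], [-0.0, -0.0, -10.1]], [0.85, [-1, 0, 0], [-0.0, -0.0, -10.0]], [0.85, [-2, -1, -1], [-0.0, -0.0, -10.1]], [0.85, [-1, -1, 0], [-0.0, -0.0, -10.1]], [0.85, [-2, -1, 0], [-0.0, -0.0, -10.0]], [0.85, [-1, -1, 0], [-0.0, -0.0, -10.1]], [0.85, [-1, -2, 0], [-0.0, -0.0, -10.0]], [0.85, [-1, -1, 0], [-0.0, -0.0, -10.1]], [0.85, [0, -2, 0], [-0.0, -0.0, -10.1]], [0.85, [0, -1, 0], [0.0, -0.0, -10.0]], [0.85, [0, -2, 0], [0.0, -0.0, -10.1]], [0.85, [1, -2, 0], [0.0, -0.0, -10.1]], [0.85, [-3, 6, 25], [0.0, -0.0, 0.0]], [0.85, [-3, 5, 26], [0.0, -0.0, 0.0]], [0.85, [-2, 6, 25], [0.0, -0.0, 0.0]], [0.85, [-3, 6, 26], [0.0, -0.0, 0.0]], [0.85, [0, 0, 0], [0.0, -0.0, 0.0]]]
end [ 397.7 -190.1   69.7]
```

Call:
servo_tool(
  moves=[
    [0.85,[-8,4,0],[0,0,-10]],
    [0.85,[-8,4,0],[0,0,-10]],
    [0.85,[0,0,0],[0,0,-10]],
    [0.85,[0,0,0],[0,0,-10]],
    [0.85,[0,0,0],[0,0,-10]],
    [0.85,[0,0,0],[0,0,-10]],
    [0.85,[0,0,0],[0,0,-10]],
    [0.85,[0,0,0],[0,0,-10]],
    [0.85,[0,0,0],[0,0,-10]],
    [0.85,[0,0,0],[0,0,-10]],
  ],
)

```text
t: 7.6
tcp_pos: [400.6, -207.1, 170.3]
ee_rot: [[-0.963, 0.27, -0.0], [0.27, 0.963, -0.0], [0.0, -0.0, -1.0]]
ft_force: [0.8, 1.0, -0.6]
width: 0.853
gripper_force: 0.0
```

```bash
cat > plan2.py <<'E'
"""waypoints (grip,n,xyz,yaw,tilt): tool down, y axis at yaw, then tilted about tool y by tilt; linear"""
from h import *
from scipy.spatial.transform import Rotation as R
def ori(yaw,tilt):
    c,sn=np.cos(np.radians(yaw)),np.sin(np.radians(yaw))
    return R.from_matrix([[-sn,c,0],[c,sn,0],[0,0,-1.]])*R.from_rotvec([0,tilt,0],degrees=True)
def rows(wps):
    s=sense();p=np.array(s['tcp_pos']);M=R.from_matrix(s['ee_rot']);out=[]
    m=M.as_matrix();yaw=np.degrees(np.arctan2(m[1,1],m[0,1]));tilt=np.degrees(np.arctan2(-m[2,0],-m[2,2]))*-1
    print('now yaw,tilt,t,j7',yaw.round(1),tilt.round(1),s['t'],s['joint_pos'][6].round(),s['tcp_pos'].round(1),s['width'].round(3))
    for g,n,xyz,y1,t1 in wps:
        p0=p.copy();q=np.array(xyz,float);dy=(y1-yaw+180)%360-180;ya,ta=yaw,tilt
        for i in range(1,n+1):
            f=i/n;yaw=ya+f*dy;tilt=ta+f*(t1-ta);w=p0+f*(q-p0)
            d=M.inv().apply(w-p).round();rv=(M.inv()*ori(yaw,tilt)).as_rotvec(degrees=True).round(1)+0.
            out.append([g,d.astype(int).tolist(),rv.tolist()])
            if np.linalg.norm(d)>62.5 or np.linalg.norm(rv)>10.7: print('LIMIT',d,rv)
            p=p+M.apply(d);M=M*R.from_rotvec(rv,degrees=True)
    for i in range(0,len(out),10): print(out[i:i+10])
    print('end',p.round(1),'z axis',M.as_matrix()[:,2].round(3))
E
python3 - <<'E'
from plan2 import *
print(ori(134,10).as_matrix().round(2).tolist())
rows([(.85,6,(397.5,-190.5,75),134,10),(.85,3,(397.5,-190.5,20),134,10),(.85,1,(397.5,-190.5,20),134,10)])
E
```

```text
[[-0.71, -0.69, -0.12], [-0.68, 0.72, -0.12], [0.17, 0.0, -0.98]]Traceback (most recent call last):
  File "<stdin>", line 3, in <module>
  File "plan2.py", line 10, in rows
    print('now yaw,tilt,t,j7',yaw.round(1),tilt.round(1),s['t'],s['joint_pos'][6].round(),s['tcp_pos'].round(1),s['width'].round(3))
                                                                                                                ^^^^^^^^^^^^^^^^
AttributeError: 'float' object has no attribute 'round'
```

```bash
sed -i "s/s\['width'\].round(3)/round(s['width'],3)/" plan2.py
python3 - <<'E'
from plan2 import *
rows([(.85,6,(398,-191,75),134,-12),(.85,3,(398,-190.5,20),134,-12),(.85,1,(398,-190.5,20),134,-12)])
E
```

```text
now yaw,tilt,t,j7 74.3 0.0 7.6 101.0 [ 400.6 -207.1  170.3] 0.853
[[0.85, [1, 2, 16], [-0.2, -2.0, -9.9]], [0.85, [1, 3, 16], [-0.5, -2.0, -10.0]], [0.85, [2, 3, 16], [-0.9, -2.0, -9.9]], [0.85, [1, 3, 15], [-1.2, -2.0, -9.9]], [0.85, [2, 2, 16], [-1.5, -2.0, -9.8]], [0.85, [1, 3, 16], [-1.9, -2.0, -9.7]], [0.85, [4, 0, 18], [0.0, 0.0, 0.0]], [0.85, [4, 0, 18], [0.0, 0.0, 0.0]], [0.85, [4, 0, 18], [0.0, 0.0, 0.0]], [0.85, [0, 0, 0], [0.0, 0.0, 0.0]]]
end [ 397.7 -190.9   19.8] z axis [ 0.15   0.144 -0.978]
```

Call:
servo_tool(
  moves=[
    [0.85,[1,2,16],[-0.2,-2,-9.9]],
    [0.85,[1,3,16],[-0.5,-2,-10]],
    [0.85,[2,3,16],[-0.9,-2,-9.9]],
    [0.85,[1,3,15],[-1.2,-2,-9.9]],
    [0.85,[2,2,16],[-1.5,-2,-9.8]],
    [0.85,[1,3,10],[-1.9,-2,-9.7]],
    [0.85,[0,0,0],[0,0,0]],
    [0.85,[0,0,0],[0,0,0]],
    [0.85,[0,0,0],[0,0,0]],
    [0.85,[0,0,0],[0,0,0]],
  ],
)

```text
t: 8.85
tcp_pos: [397.8, -190.7, 81.5]
ee_rot: [[-0.707, -0.69, 0.152], [-0.676, 0.723, 0.142], [-0.208, -0.002, -0.978]]
ft_force: [0.4, 0.5, -0.7]
width: 0.85
gripper_force: 0.0
```

Run:
```python
from plan2 import *
from wl import wrist
rows([(.85,4,(398,-190.5,20),134,-12),(.85,1,(398,-190.5,20),134,-12),(.4,5,(398,-190.5,20),134,-12)])
wrist('w3',('tin',)); p=optics.get_image('scene');cv2.imwrite('pics/s3.png',cv2.resize(p['image'][170:370,230:430,::-1],None,fx=3,fy=3))
```

```text
now yaw,tilt,t,j7 133.7 -12.0 8.85 149.0 [ 397.8 -190.7   81.5] 0.85
[[0.85, [3, 0, 15], [-0.1, 0.0, -0.1]], [0.85, [3, 0, 15], [0.0, 0.0, 0.0]], [0.85, [3, 0, 15], [-0.1, 0.0, -0.1]], [0.85, [4, 0, 15], [0.0, 0.0, -0.1]], [0.85, [0, 0, 0], [0.0, 0.0, 0.0]], [0.4, [0, 0, 0], [0.0, 0.0, 0.0]], [0.4, [0, 0, 0], [0.0, 0.0, 0.0]], [0.4, [0, 0, 0], [0.0, 0.0, 0.0]], [0.4, [0, 0, 0], [0.0, 0.0, 0.0]], [0.4, [0, 0, 0], [0.0, 0.0, 0.0]]]
end [ 397.6 -190.8   20.1] z axis [ 0.149  0.145 -0.978]
tin [([396.2, -191.3, 15.0], 0.63)]
```

View pics/w3.png

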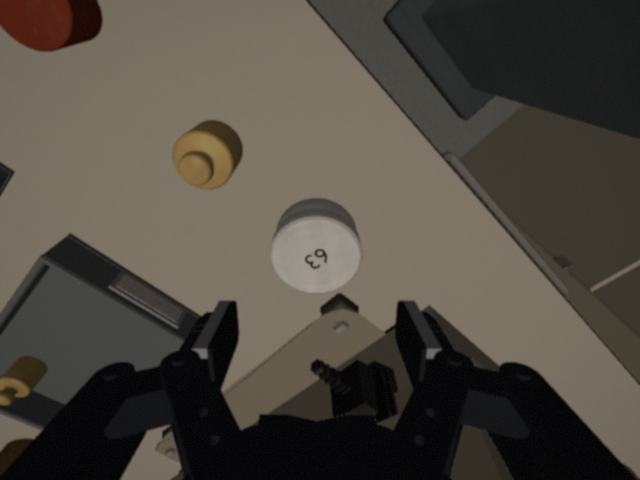

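Call:
servo_tool(
  moves=[
    [0.85,[3,0,12],[0,0,0]],
    [0.85,[3,0,12],[0,0,0]],
    [0.85,[2,0,12],[0,0,0]],
    [0.85,[2,0,12],[0,0,0]],
    [0.85,[3,0,12],[0,0,0]],
    [0.85,[0,0,0],[0,0,0]],
    [0.5,[0,0,0],[0,0,0]],
    [0.5,[0,0,0],[0,0,0]],
    [0.5,[0,0,0],[0,0,0]],
    [0.5,[0,0,0],[0,0,0]],
  ],
  squeeze=25,
)

```text
t: 10.25
tcp_pos: [396.7, -192.9, 32.6]
ee_rot: [[-0.708, -0.691, 0.145], [-0.676, 0.723, 0.142], [-0.203, 0.003, -0.979]]
ft_force: [-0.3, 0.1, -0.0]
width: 0.608
gripper_force: 26.2
```

Run:
```python
from plan2 import *
s=sense();print(s['tcp_pos'],s['joint_pos'].round(1),s['gripper_force'])
rows([(.5,5,(398,-200,110),133.7,-11.7),(.5,5,(440,-300,140),115,-11.7)])
```

```text
[ 396.7428724  -192.85351799   32.57889494] [ 45.3  39.8 -23.9 136.5  59.3   4.6 101.7] 26.219790279865265
now yaw,tilt,t,j7 133.7 -11.7 10.25 102.0 [ 396.7 -192.9   32.6] 0.608
[[0.5, [-2, -1, -15], [0.2, 0.0, 0.0]], [0.5, [-3, -1, -16], [0.0, 0.0, 0.0]], [0.5, [-2, -2, -15], [0.0, 0.0, 0.0]], [0.5, [-2, -1, -15], [0.0, 0.0, 0.0]], [0.5, [-3, -1, -16], [0.0, 0.0, -0.1]], [0.5, [6, -20, -7], [0.7, 0.0, 3.7]], [0.5, [5, -21, -7], [0.8, 0.0, 3.7]], [0.5, [4, -21, -7], [0.7, 0.0, 3.6]], [0.5, [3, -22, -7], [0.8, 0.0, 3.7]], [0.5, [1, -21, -6], [0.8, 0.0, 3.7]]]
end [ 439.7 -300.   139.8] z axis [ 0.185  0.085 -0.979]
```

Call:
servo_tool(
  moves=[
    [0.5,[-2,-1,-15],[0,0,0]],
    [0.5,[-3,-1,-16],[0,0,0]],
    [0.5,[-2,-2,-15],[0,0,0]],
    [0.5,[-2,-1,-15],[0,0,0]],
    [0.5,[-3,-1,-16],[0,0,0]],
    [0.5,[6,-20,-7],[0.7,0,3.7]],
    [0.5,[5,-21,-7],[0.8,0,3.7]],
    [0.5,[4,-21,-7],[0.7,0,3.6]],
    [0.5,[3,-22,-7],[0.8,0,3.7]],
    [0.5,[1,-21,-6],[0.8,0,3.7]],
  ],
)

```text
t: 11.5
tcp_pos: [440.2, -301.9, 139.5]
ee_rot: [[-0.891, -0.416, 0.182], [-0.407, 0.909, 0.087], [-0.202, 0.003, -0.979]]
ft_force: [-0.4, -0.2, -0.7]
width: 0.618
gripper_force: 26.4
```

Run:
```python
from plan2 import *
from wl import wrist
wrist('w4',('tin','tin_tray','weight_tray'))
p=optics.get_image('top')
for t in('tin','tin_tray'):print(t,[(np.round(d['point'],1).tolist(),round(d['confidence'],2)) for d in optics.landmark_of(t,p)][:3])
a=p
m=lambda q:np.mean([onz(a,u,28) for u in q],0).round(1)
print(m([(241,117),(327,121),(323,238),(236,234)]),m([(358,132),(442,136),(438,254),(349,249)]))
rows([(.5,5,(535,-410,140),90,-11.7)])
```

```text
tin [([445.0, -299.1, 124.6], 0.73)]
tin_tray [([574.2, -417.8, -0.4], 0.96)]
weight_tray [([599.0, -246.2, -1.3], 0.97)]
tin []
tin_tray [([583.2, -419.7, -4.5], 0.59)]
[ 597.2 -246.3   28. ] [ 575.7 -417.5   28. ]
now yaw,tilt,t,j7 115.0 -11.6 11.85 112.0 [ 439.1 -299.1  139. ] 0.615
[[0.5, [-8, -28, 1], [1.3, 0.0, 4.8]], [0.5, [-10, -28, 2], [1.0, 0.0, 4.9]], [0.5, [-13, -26, 3], [1.0, -0.1, 4.9]], [0.5, [-14, -25, 2], [1.0, 0.0, 4.9]], [0.5, [-17, -24, 4], [1.0, 0.0, 4.9]]]
end [ 534.7 -410.   139.7] z axis [ 0.203  0.    -0.979]
```

View pics/w4.png

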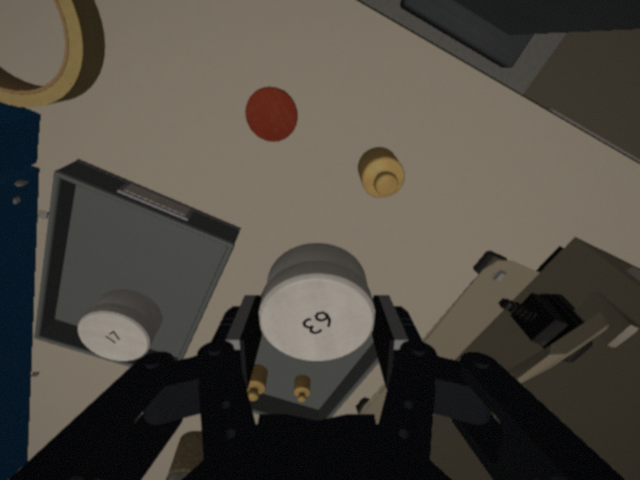

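Call:
servo_tool(
  moves=[
    [0.5,[-8,-28,1],[1.3,0,4.8]],
    [0.5,[-10,-28,2],[1,0,4.9]],
    [0.5,[-13,-26,3],[1,-0.1,4.9]],
    [0.5,[-14,-25,2],[1,0,4.9]],
    [0.5,[-17,-24,4],[1,0,4.9]],
    [0.5,[4,0,21],[0,0,0]],
    [0.5,[4,0,21],[0,0,0]],
    [0.5,[4,0,21],[0,0,0]],
    [0.5,[0,0,0],[0,0,0]],
    [0.5,[0,0,0],[0,0,0]],
  ],
)

```text
t: 13.1
tcp_pos: [535.8, -410.5, 75.7]
ee_rot: [[-0.979, 0.0, 0.204], [0.0, 1.0, 0.0], [-0.204, 0.0, -0.979]]
ft_force: [1.1, 0.2, -0.9]
width: 0.613
gripper_force: 26.4
```

Run:
```python
from plan2 import *
from wl import wrist
wrist('w5',('tin','tin_tray'))
rows([(.5,6,(537,-412,38),90,-11.7),(.5,1,(537,-412,36),90,-11.7),(.5,1,(537,-412,36),90,-11.7)])
```

```text
tin [([537.9, -408.2, 57.8], 0.88)]
tin_tray []
now yaw,tilt,t,j7 89.9 -11.8 13.25 92.0 [ 536.6 -411.5   76.9] 0.611
[[0.5, [1, 0, 6], [-0.1, 0.0, 0.0]], [0.5, [2, 0, 7], [0.0, 0.0, 0.0]], [0.5, [1, 0, 6], [0.0, 0.1, 0.0]], [0.5, [1, 0, 6], [0.0, 0.0, 0.0]], [0.5, [1, 0, 7], [0.0, 0.0, 0.0]], [0.5, [2, -1, 6], [0.0, 0.0, 0.0]], [0.5, [0, 0, 2], [0.0, 0.0, 0.0]], [0.5, [0, 0, 0], [0.0, 0.0, 0.0]]]
end [ 537.  -412.5   36.1] z axis [ 0.204  0.    -0.979]
```

Call:
servo_tool(
  moves=[
    [0.5,[1,0,6],[0,0,0]],
    [0.5,[2,0,7],[0,0,0]],
    [0.5,[1,0,6],[0,0,0]],
    [0.5,[1,0,6],[0,0,0]],
    [0.5,[1,0,7],[0,0,0]],
    [0.5,[1,0,5],[0,0,0]],
    [0.5,[0,0,1],[0,0,0]],
    [0.5,[0,0,0],[0,0,0]],
    [0.5,[0,0,0],[0,0,0]],
    [0.5,[0,0,0],[0,0,0]],
  ],
)

```text
t: 14.5
tcp_pos: [537.3, -411.5, 37.7]
ee_rot: [[-0.979, 0.001, 0.205], [0.001, 1.0, -0.001], [-0.205, -0.001, -0.979]]
ft_force: [0.0, -0.4, -0.3]
width: 0.617
gripper_force: 26.4
```

Call:
servo_tool(
  moves=[
    [0.5,[0,0,1],[0,0,0]],
    [0.5,[0,0,1],[0,0,0]],
    [0.5,[0,0,0],[0,0,0]],
    [0.77,[0,0,0],[0,0,0]],
    [0.77,[0,0,0],[0,0,0]],
    [0.77,[0,0,0],[0,0,0]],
    [0.77,[-2,0,-10],[0,0,0]],
    [0.77,[-4,0,-20],[0,0,0]],
    [0.77,[-8,0,-39],[0,0,0]],
    [0.77,[-8,0,-39],[0,0,0]],
  ],
)

```text
t: 15.75
tcp_pos: [537.3, -411.4, 148.3]
ee_rot: [[-0.979, 0.001, 0.205], [0.001, 1.0, -0.001], [-0.205, -0.001, -0.979]]
ft_force: [-0.7, 0.7, 0.3]
width: 0.767
gripper_force: 0.0
```

Run:
```python
from plan2 import *
from wl import wrist
wrist('w6',('tin','tin_tray','weight'))
rows([(.8,6,(397,-272,130),115,0),(.8,2,(397,-272,80),115,0),(.8,2,(397,-272,80),115,0)])
```

```text
tin [([539.7, -411.0, 19.6], 0.67)]
tin_tray [([577.2, -416.2, 0.4], 0.94)]
weight []
now yaw,tilt,t,j7 89.9 -11.9 15.95 96.0 [ 537.6 -411.9  147.9] 0.767
[[0.8, [24, 23, -2], [-1.0, 2.0, -4.1]], [0.8, [21, 25, -1], [-0.6, 2.0, -4.1]], [0.8, [20, 27, 0], [-0.5, 2.0, -4.2]], [0.8, [19, 28, 2], [-0.4, 1.9, -4.1]], [0.8, [16, 29, 1], [-0.2, 2.0, -4.2]], [0.8, [13, 30, 3], [-0.1, 2.0, -4.2]], [0.8, [0, 0, 25], [0.0, 0.0, 0.0]], [0.8, [0, 0, 25], [0.0, 0.0, 0.0]], [0.8, [0, 0, 0], [0.0, 0.0, 0.0]], [0.8, [0, 0, 0], [0.0, 0.0, 0.0]]]
end [ 397.1 -271.6   80. ] z axis [-0.     0.001 -1.   ]
```

View pics/w6.png

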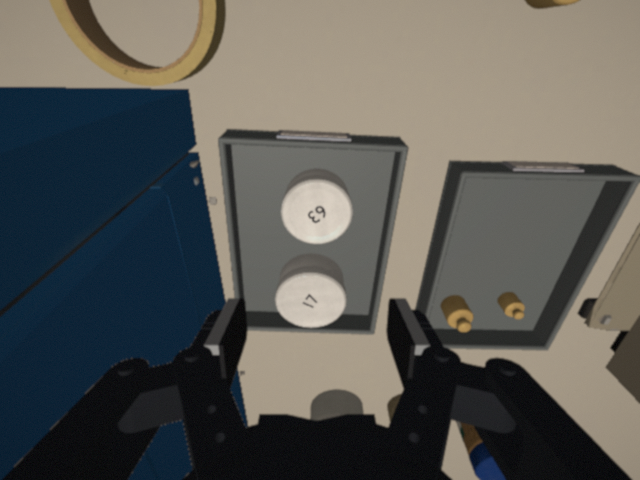

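Call:
servo_tool(
  moves=[
    [0.8,[24,23,-2],[-1,2,-4.1]],
    [0.8,[21,25,-1],[-0.6,2,-4.1]],
    [0.8,[20,27,0],[-0.5,2,-4.2]],
    [0.8,[19,28,2],[-0.4,1.9,-4.1]],
    [0.8,[16,29,1],[-0.2,2,-4.2]],
    [0.8,[13,30,3],[-0.1,2,-4.2]],
    [0.8,[0,0,25],[0,0,0]],
    [0.8,[0,0,25],[0,0,0]],
    [0.8,[0,0,0],[0,0,0]],
    [0.8,[0,0,0],[0,0,0]],
  ],
)

```text
t: 17.2
tcp_pos: [396.4, -270.8, 78.6]
ee_rot: [[-0.906, -0.423, -0.003], [-0.423, 0.906, 0.003], [0.001, 0.004, -1.0]]
ft_force: [0.4, 0.6, -0.3]
width: 0.798
gripper_force: 0.0
```

Run:
```python
from plan2 import *
from wl import wrist
wrist('w7',('weight',))
rows([(.8,4,(397,-271.5,22),115,0),(.8,1,(397,-271.5,22),115,0)])
```

```text
weight [([393.8, -267.9, 20.6], 0.68)]
now yaw,tilt,t,j7 115.0 0.0 17.3 96.0 [ 396.8 -271.1   79.1] 0.802
[[0.8, [0, 0, 14], [0.2, 0.0, 0.0]], [0.8, [0, 0, 15], [0.0, 0.0, 0.0]], [0.8, [0, 0, 14], [0.0, 0.0, 0.0]], [0.8, [0, 0, 14], [0.0, 0.0, 0.0]], [0.8, [0, 0, 0], [0.0, 0.0, 0.0]]]
end [ 396.8 -271.2   22.1] z axis [ 0.    -0.001 -1.   ]
```

Call:
servo_tool(
  moves=[
    [0.8,[0,0,14],[0,0,0]],
    [0.8,[0,0,15],[0,0,0]],
    [0.8,[0,0,14],[0,0,0]],
    [0.8,[0,0,14],[0,0,0]],
    [0.8,[0,0,0],[0,0,0]],
    [0.25,[0,0,0],[0,0,0]],
    [0.25,[0,0,0],[0,0,0]],
    [0.25,[0,0,0],[0,0,0]],
    [0.25,[0,0,0],[0,0,0]],
    [0.25,[0,0,0],[0,0,0]],
  ],
  squeeze=40,
)

```text
t: 18.55
tcp_pos: [396.6, -271.0, 22.1]
ee_rot: [[-0.906, -0.423, -0.001], [-0.423, 0.906, 0.002], [0.0, 0.002, -1.0]]
ft_force: [-1.3, 0.3, 6.9]
width: 0.339
gripper_force: 39.2
```

Run:
```python
from plan2 import *
rows([(.25,4,(399,-273,92),115,0),(.25,6,(560,-246,112),90,0)])
```

```text
now yaw,tilt,t,j7 115.0 0.0 18.55 88.0 [ 396.6 -271.    22.1] 0.339
[[0.25, [0, -1, -17], [0.1, 0.0, 0.0]], [0.25, [-1, 0, -18], [0.0, 0.0, 0.0]], [0.25, [0, -1, -17], [0.0, 0.0, 0.0]], [0.25, [0, -1, -18], [0.0, 0.0, 0.0]], [0.25, [-26, -7, -3], [0.0, 0.0, 4.2]], [0.25, [-27, -6, -4], [0.0, 0.0, 4.2]], [0.25, [-27, -3, -3], [0.0, 0.0, 4.1]], [0.25, [-27, -1, -3], [0.0, 0.0, 4.2]], [0.25, [-27, 0, -4], [0.0, 0.0, 4.2]], [0.25, [-28, 3, -3], [0.0, 0.0, 4.1]]]
end [ 560.4 -246.   112. ] z axis [-0.001  0.    -1.   ]
```

Call:
servo_tool(
  moves=[
    [0.25,[0,-1,-17],[0,0,0]],
    [0.25,[-1,0,-18],[0,0,0]],
    [0.25,[0,-1,-17],[0,0,0]],
    [0.25,[0,-1,-18],[0,0,0]],
    [0.25,[-26,-8,-3],[0,0,4.2]],
    [0.25,[-27,-8,-4],[0,0,4.2]],
    [0.25,[-27,-5,-3],[0,0,4.1]],
    [0.25,[-27,-3,-3],[0,0,4.2]],
    [0.25,[-27,-2,-4],[0,0,4.2]],
    [0.25,[-28,1,-3],[0,0,4.1]],
  ],
)

```text
t: 19.8
tcp_pos: [562.7, -256.6, 110.7]
ee_rot: [[-1.0, 0.002, -0.004], [0.002, 1.0, 0.003], [0.004, 0.003, -1.0]]
ft_force: [0.8, -0.7, -3.0]
width: 0.339
gripper_force: 39.8
```

Run:
```python
from plan2 import *
from wl import wrist
wrist('w8',('weight','weight_tray'))
rows([(.25,4,(557,-254,60),90,0),(.25,4,(557,-254,27),90,0),(.25,2,(557,-254,27),90,0)])
```

```text
weight [([558.2, -258.4, 109.3], 0.91)]
weight_tray [([599.6, -247.1, -0.3], 0.85)]
now yaw,tilt,t,j7 90.1 0.1 19.95 79.0 [ 564.2 -255.8  111.2] 0.336
[[0.25, [2, 0, 13], [0.2, 0.0, 0.0]], [0.25, [2, 1, 13], [0.0, 0.0, 0.1]], [0.25, [1, 0, 12], [0.0, 0.0, 0.0]], [0.25, [2, 1, 13], [0.0, -0.1, 0.0]], [0.25, [0, 0, 8], [0.0, 0.0, 0.0]], [0.25, [0, 0, 9], [0.0, 0.0, 0.0]], [0.25, [0, 0, 8], [0.0, 0.0, 0.0]], [0.25, [0, 0, 8], [0.0, 0.0, 0.0]], [0.25, [0, 0, 0], [0.0, 0.0, 0.0]], [0.25, [0, 0, 0], [0.0, 0.0, 0.0]]]
end [ 557.1 -253.7   27.2] z axis [ 0.001 -0.    -1.   ]
```

View pics/w8.png

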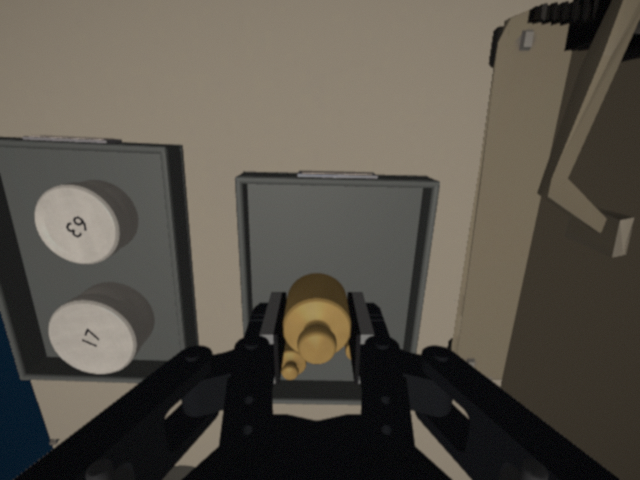

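Call:
servo_tool(
  moves=[
    [0.25,[2,0,13],[0,0,0]],
    [0.25,[2,1,13],[0,0,0]],
    [0.25,[1,0,12],[0,0,0]],
    [0.25,[2,1,13],[0,0,0]],
    [0.25,[0,0,8],[0,0,0]],
    [0.25,[0,0,9],[0,0,0]],
    [0.25,[0,0,8],[0,0,0]],
    [0.25,[0,0,7],[0,0,0]],
    [0.25,[0,0,0],[0,0,0]],
    [0.25,[0,0,0],[0,0,0]],
  ],
)

```text
t: 21.2
tcp_pos: [555.9, -254.4, 28.3]
ee_rot: [[-1.0, -0.001, -0.002], [-0.001, 1.0, 0.003], [0.002, 0.003, -1.0]]
ft_force: [-0.6, 0.0, -2.5]
width: 0.339
gripper_force: 39.8
```

Call:
servo_tool(
  moves=[
    [0.25,[0,0,1],[0,0,0]],
    [0.25,[0,0,1],[0,0,0]],
    [0.25,[0,0,1],[0,0,0]],
    [0.25,[0,0,0],[0,0,0]],
    [0.25,[0,0,0],[0,0,0]],
    [0.6,[0,0,0],[0,0,0]],
    [0.6,[0,0,0],[0,0,0]],
    [0.6,[0,0,0],[0,0,0]],
    [0.6,[0,0,-10],[0,0,0]],
    [0.6,[0,0,-15],[0,0,0]],
  ],
)

```text
t: 22.45
tcp_pos: [555.6, -254.3, 50.7]
ee_rot: [[-1.0, -0.001, -0.003], [-0.001, 1.0, 0.003], [0.003, 0.003, -1.0]]
ft_force: [0.5, -0.4, 0.5]
width: 0.603
gripper_force: 0.0
```

Call:
servo_tool(
  moves=[
    [0.6,[0,0,-20],[0,0,0]],
    [0.6,[0,0,-30],[0,0,0]],
    [0.6,[0,0,-30],[0,0,0]],
    [0.6,[0,0,-10],[0,0,0]],
    [0.6,[0,0,0],[0,0,0]],
    [0.6,[0,0,0],[0,0,0]],
    [0.6,[0,0,0],[0,0,0]],
    [0.6,[0,0,0],[0,0,0]],
    [0.6,[0,0,0],[0,0,0]],
    [0.6,[0,0,0],[0,0,0]],
  ],
)

```text
t: 23.7
tcp_pos: [555.9, -254.6, 139.9]
ee_rot: [[-1.0, -0.001, -0.003], [-0.001, 1.0, 0.003], [0.003, 0.003, -1.0]]
ft_force: [0.1, -0.5, -0.1]
width: 0.598
gripper_force: 0.0
```

Run:
```python
from wl import *
wrist('w9',('weight','weight_tray','tin','tin_tray'));print(sense()['t'])
```

```text
weight [([550.6, -252.9, 20.7], 0.94)]
weight_tray [([599.8, -249.6, -2.8], 0.64)]
tin [([541.5, -410.7, 20.5], 0.74)]
tin_tray [([576.5, -420.2, -0.9], 0.57)]
23.95
```

View pics/w9.png

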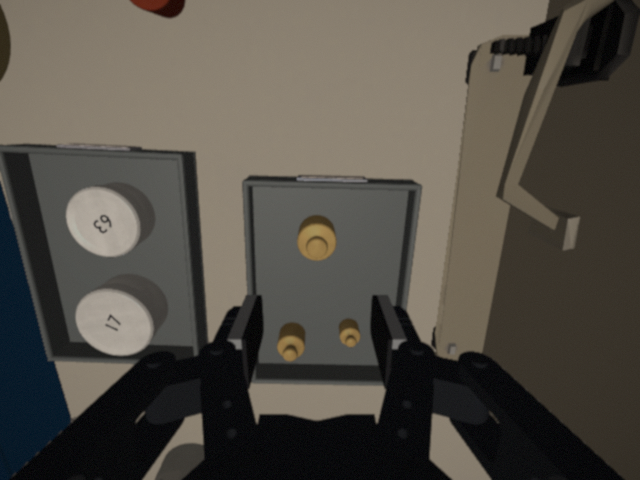

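The weight stands upright in its tray at (317,238). The tin lies flat, lid up, in its tray at (103,220), and both are clear of the walls.

```bash
python3 -c "
from rig import job_done
print(job_done())"
```

```text
the job is handed in; nothing more can be done
None
```

I placed the brass weight upright in the tray with the other weights and the tin, lid up, in the tray with the other tin, then handed the job in at about 24 s; the last wrist picture showed both in place, but no verdict came back.

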